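Scrape the brass offcuts off the slab into the tray

TASK

Take the wooden scraper block out of its rest and wipe all six brass offcuts off the stone slab, over its edge, into the steel tray that stands against it. Then put the scraper back upright in its rest, fully down inside the lip. Move the offcuts only with the scraper, never with the gripper, and leave the spool, the tin and the screwdriver where they are.

Things in the scene. Friction and masses are not known exactly. Their poses are not given: they have to be found in the camera images.
- slab: Fixed pale stone slab lying on the bench: 180 mm along its x, 220 mm along its y, 40 mm high, no lips. Origin at the centre of its underside. The steel tray stands flush against one of its two y ends (+y or -y: it varies), the scraper rest beyond the other.
- tray: Fixed open steel tray that catches the waste, flush against one y end of the slab and parallel to it: 200 mm along its x, 100 mm along its y, walls 4 mm thick and 28 mm high (12 mm lower than the slab's top), floor 4 mm thick. Origin at the centre of its underside, 160 mm from the slab's origin.
- rest: Fixed plywood rest for the scraper, 134 mm along its x, 60 mm along its y, parallel to the slab: a block whose floor, 25 mm above the bench, has a lip 9 mm high all round it; the hollow inside the lip is 122 mm along x and 48 mm along y. Origin at the centre of its underside, 160 mm from the slab's origin; a gap of 20 mm to the slab.
- rest_floor (a point): Centre of the floor inside the rest's lip, 25 mm above the bench; axes as the rest's.
- scraper: Loose dark wooden scraper block with a steel-shod flat foot, standing in the rest: foot block 100 mm along its x, 26 mm thick along its y, 30 mm high; on it an upright handle 60 mm along x, 24 mm thick along y, up to 80 mm above the underside. Weighs 0.13 to 0.22 kg. Origin at the centre of its underside, z up through the handle. Its long flat faces (+y and -y) are the ones that push.
- offcut1: Loose offcut on the slab: brass disc, 22 mm across, 6 mm thick, about 20 g. Origin at the centre of its underside.
- offcut2: Loose offcut on the slab: brass disc, 22 mm across, 6 mm thick, about 20 g. Origin at the centre of its underside.
- offcut3: Loose offcut on the slab: brass strip end, 26 x 14 mm, 6 mm thick, about 20 g. Origin at the centre of its underside.
- offcut4: Loose offcut on the slab: brass strip end, 26 x 14 mm, 6 mm thick, about 20 g. Origin at the centre of its underside.
- offcut5: Loose offcut on the slab: brass square, 18 x 18 mm, 8 mm thick, about 20 g. Origin at the centre of its underside.
- offcut6: Loose offcut on the slab: brass square, 18 x 18 mm, 8 mm thick, about 20 g. Origin at the centre of its underside.
- spool: Bystander: wooden thread spool standing on the bench on the slab's far side, 48 mm across, 55 mm high. Origin at the centre of its underside.
- tin: Bystander: flat round wax tin on the bench on the slab's far side, 66 mm across, 26 mm high. Origin at the centre of its underside.
- driver: Bystander: screwdriver with a wooden handle, 170 mm long, lying on the bench between the robot and the slab, along the slab's near side. Its x axis runs along it.
There are look-alikes about, which are no part of the job. Leave any green, orange or turquoise look-alike of the offcut4 alone.

How it is judged:
By the outcome, as a careful person would: the job done as asked, in the order asked, and still so for the second after the job is handed in, with the robot touching nothing.
It also fails if it takes over 53 s, if anything falls off the work surface, if the arm or the gripper's body presses on something with over 40 N, if the wrist force passes 120 N, or if a joint passes its speed limit or range.

ROBOT

A 6-joint arm with a two-finger parallel gripper is mounted at the origin on the work surface. World frame = base frame: x ahead of the robot, y to its left, z up, the work surface at z = 0. Lengths are in mm, angles in rad, forces in N, time in s.
With the tool pointing down it reaches from about 275 to 1000 mm from the base axis. Payload 8.4 kg.
Tool frame: the origin (TCP) lies between the finger pads; the fingertips stand r.tip_reach ahead of it and the grasp point (between the pads) lies 2 mm behind it (r.tip_reach is the distance from the TCP to the fingertips, in mm); z points along the fingers, y is the line along which they close (so a half turn about z gives the same grasp; the last joint's range is limited). The gripper opens to 85 mm and grips with 20 to 120 N. Pads are 22 mm wide; open, the fingers measure 114 mm over their backs; the gripper's body (76 mm by 85 mm) begins 54 mm behind the grasp point. The pads swing forward as they close: fully open they stand 13 mm farther back than shut.
Start: joints at [-1.347, 0.353, 1.633, -0, 1.155, -0.002], TCP at [139.927, -609.137, 248.281] pointing down, gripper open.
Joint ranges: [-2.63, 2.63], [-0.92, 2.1], [0.06, 2.66], [-1.3, 4.44], [0, 2.69], [-3.02, 3.02]. Speed limits (rad/s): [2.22, 2.22, 2.79, 3.14, 3.14, 3.14].

INTERFACE

Orientations are given as a rotation vector (axis times angle).
In Python, from plant import r, optics gives the robot as it stands.
- The arm moves only by the tool play_rows, never from a script. Its argument "plan" is a list of rows, each an object with "claw": the opening, from -1 (shut) to 1 (fully open); "delta_pos": the shift along the tool's x, y, z scaled (see below), a list of three; "turn": the turn, a rotation vector about the tool's x, y, z scaled (see below), a list of three. A call has 1 to 12 rows; each row is the pose to reach, as a shift and turn from the pose commanded when the call began, along the tool's axes at that moment, turning the shorter way round; what a row does not reach only later rows make up. The controller multiplies each number of a shift by 0.12 m and each number of a turn by 360 degrees. A row lasts 1/10 s, in which the tool goes at most 50 mm and 8.59 degrees, less where a joint would pass 70% of its speed; a pose out of reach is approached as far as the arm can. A call with a number of a shift or a turn outside -1 to 1 is refused whole. A call with a gripper value outside its range is refused whole. The fingers move at their own pace and stop on an object; "squeeze" is the grip in N (left out, the last holds). Time passes only in rows, so rows that repeat a pose let the fingers close. It gives the time, the measured TCP pose, the force, the opening and the grip force at its end, in the units of the state.
- r.get_state(): the state, without advancing time (a new reading comes with each control period).
- optics.snapshot(name): name is "scene" or "top" or "wrist"; returns the picture (420x560x3 uint8, red, green, blue); there is no depth.
- optics.camera_info(name): a dict with "fov_y" (degrees; the focal length in pixels is half the picture's height over the tangent of half this angle, whatever the lens; pixels are square), "cx", "cy" (the principal point, pixels), "distortion" ([k1, k2, p1, p2, k3] as OpenCV has them; the pictures are not rectified), "extrinsics" (4x4, takes a point from world to camera coordinates); the wrist camera has in their place "hand_eye" (4x4, takes a point from camera to tool coordinates, whose origin is the TCP and whose axes are the flange's). Camera axes: x right, y down, z forward; pixel columns grow to the right and rows downward; lengths in mm; the calibration is good to about 2 mm. A picture is of the moment at which its call begins: read the wrist's pose just before it. camera_info takes no time and is no camera call.
- r.hand_in(): hands the job in; it is judged then, once.
The state is a dict: "clock": time; "qpos": joint angles; "qvel": joint speeds; "joint_torque": joint torques, N m; "tool_pos": TCP position; "orientation": TCP orientation; "force": force on the tool from outside, world axes, zero at the start; "ft_torque": the same for the moment, N m; "gripper_width": finger opening in mm; "finger_force": force on a finger pad.
Only numpy, scipy, OpenCV 4.12 (cv2) and the standard library are available. Lean on these libraries where they do the work, as an engineer would, in place of code of your own. Each camera call takes 0.05 s, during which the arm holds its last target. There are 200 camera calls.

## Working session

There is one attempt and no reset: what is moved stays moved. The work goes in short steps, Python scripts to look and compute and a tool call to move; the robot and the scene stay as the last step left them, time stands still between calls to the robot, and variables do not carry over. Pictures are saved under pics/ and viewed, at most 10 in all, crops included, and the job is handed in when it is done.

Besides the shell and the picture viewer there is one more tool, called after "Emit:" as name(argument=value, ...) on one line, values as JSON. play_rows: Moves the arm, as the interface text tells. Its arguments: {"type":"object","properties":{"plan":{"type":"array"},"squeeze":{"type":"number"}},"required":["plan"]}

```bash
mkdir -p pics
python3 - <<'E'
from plant import r, optics
import cv2,numpy as np
np.set_printoptions(precision=4,suppress=True)
s=r.get_state();print(s,r.tip_reach)
for n in("top","scene","wrist"):
    print(n,optics.camera_info(n))
for n in("top","scene"):
    cv2.imwrite(f"pics/{n}0.png",optics.snapshot(n)[:,:,::-1])
E
```

```text
{'clock': 0.0, 'qpos': array([-1.3474,  0.3536,  1.6341, -0.    ,  1.1552, -0.0024]), 'qvel': array([ 0.0003, -0.0003, -0.002 ,  0.0013, -0.0011,  0.0001]), 'joint_torque': array([  0.0009, -60.5253, -34.2071,   0.    ,   0.0095,  -0.    ]), 'tool_pos': array([ 139.8085, -608.7167,  247.58  ]), 'orientation': array([-3.1203, -0.3537,  0.0003]), 'force': array([-0.5869,  0.1345,  0.3462]), 'ft_torque': array([-0.0621, -0.0038,  0.0117]), 'finger_force': 0.0, 'gripper_width': 85.42159477404283} 17.0
top {'fov_y': 55.32785616239716, 'cx': 281.3360951420604, 'cy': 211.50705009769456, 'distortion': array([-0.0858,  0.    ,  0.    ,  0.    ,  0.    ]), 'extrinsics': array([[  0.0163,  -0.9996,   0.021 ,   7.2429],
       [ -0.999 ,  -0.0171,  -0.0418, 594.762 ],
       [  0.0422,  -0.0203,  -0.9989, 893.4603],
       [  0.    ,   0.    ,   0.    ,   1.    ]])}
scene {'fov_y': 51.21597445374048, 'cx': 281.82127939838335, 'cy': 208.9726072563362, 'distortion': array([0.0443, 0.    , 0.    , 0.    , 0.    ]), 'extrinsics': array([[   0.4725,    0.8812,    0.0171, -294.7266],
       [   0.6523,   -0.3366,   -0.6792, -359.0079],
       [  -0.5927,    0.3321,   -0.7338, 1159.832 ],
       [   0.    ,    0.    ,    0.    ,    1.    ]])}
wrist {'fov_y': 64.58888242344383, 'cx': 278.45676949130734, 'cy': 211.82378718099716, 'distortion': array([-0.0238,  0.    ,  0.    ,  0.    ,  0.    ]), 'hand_eye': array([[   0.0007,   -0.9596,   -0.2815,   72.319 ],
       [   1.    ,    0.0008,   -0.0003,   -1.0245],
       [   0.0005,   -0.2815,    0.9596, -126.1974],
       [   0.    ,    0.    ,    0.    ,    1.    ]])}
```

View pics/top0.png

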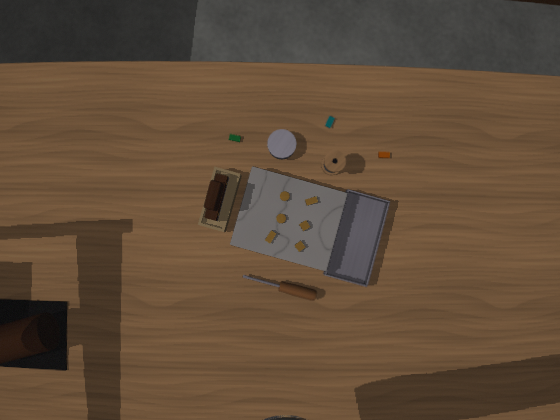

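View pics/scene0.png

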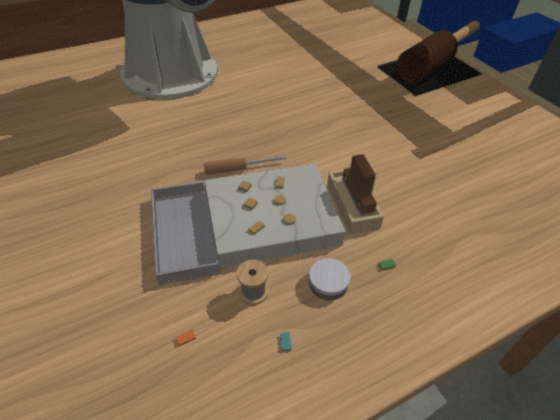

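The top view shows the rest at about (220,200), the slab with six offcuts at about (290,220) and the tray at about (358,237). The driver is on the near side; the tin at (282,143) and the spool at (335,162) are on the far side. I'll enlarge it for corner picks.

Run:
```python
import cv2,numpy as np
a=cv2.imread("pics/top0.png")[150:300,190:400]; b=cv2.imread("pics/scene0.png")[140:300,140:400]
a=cv2.resize(a,None,fx=3.8,fy=3.8,interpolation=cv2.INTER_CUBIC)
a=np.clip(a*1.5,0,255).astype('uint8')
for i in range(0,210,20): cv2.putText(a,str(190+i),(int(i*3.8),10),0,.35,(255,255,255)); cv2.line(a,(int(i*3.8),0),(int(i*3.8),4),(0,255,255))
for i in range(10,150,20): cv2.putText(a,str(150+i),(0,int(i*3.8)),0,.35,(255,255,255)); cv2.line(a,(0,int(i*3.8)),(4,int(i*3.8)),(0,255,255))
cv2.imwrite("pics/topc.png",a)
```

```text
(no output)
```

View pics/topc.png

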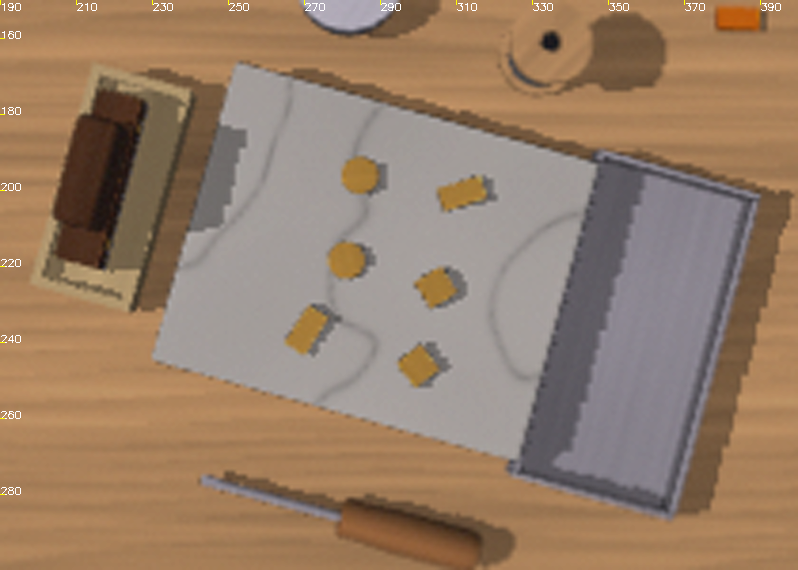

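```bash
cat > h.py <<'E'
from plant import r, optics
import cv2,numpy as np
from scipy.spatial.transform import Rotation as R
from scipy.optimize import least_squares
np.set_printoptions(precision=3,suppress=True)
def cam(n,st=None):
    c=optics.camera_info(n);f=210/np.tan(np.radians(c['fov_y']/2))
    K=np.array([[f,0,c['cx']],[0,f,c['cy']],[0,0,1.]])
    if n=='wrist':
        T=np.eye(4);T[:3,:3]=R.from_rotvec(st['orientation']).as_matrix();T[:3,3]=st['tool_pos']
        E=np.linalg.inv(T@c['hand_eye'])
    else:E=c['extrinsics']
    return K,c['distortion'],E
def proj(C,p):
    K,d,E=C;return cv2.projectPoints(np.float64(p).reshape(-1,1,3),cv2.Rodrigues(E[:3,:3])[0],E[:3,3],K,d)[0][:,0]
def back(C,uv,z):
    K,d,E=C;n=cv2.undistortPoints(np.float64(uv).reshape(-1,1,2),K,d)[:,0]
    D=np.c_[n,np.ones(len(n))]@E[:3,:3];o=-E[:3,:3].T@E[:3,3]
    return o+D*((z-o[2])/D[:,2])[:,None]
def w2(pose,p):
    p=np.atleast_2d(np.float64(p));c,s=np.cos(pose[2]),np.sin(pose[2])
    return np.c_[pose[0]+c*p[:,0]-s*p[:,1],pose[1]+s*p[:,0]+c*p[:,1],p[:,2]]
def loc(pose,p):
    c,s=np.cos(pose[2]),np.sin(pose[2]);d=np.atleast_2d(p)[:,:2]-pose[:2]
    return np.c_[d@[c,s],d@[-s,c]]
E
python3 - <<'E'
from h import *
C=cam('top');px=lambda a:np.array(a)/3.8+[190,150]-.37
uv=px([(237,62),(153,358),(516,460),(760,197),(672,518),(508,472),(95,65),(192,90),(132,310),(33,282)])
M=[(90,110,40),(-90,110,40),(-90,-110,40),(100,-210,28),(-100,-210,28),(-100,-110,28),(67,190,34),(67,130,34),(-67,130,34),(-67,190,34)]
s=least_squares(lambda p:(proj(C,w2(p,M))-uv).ravel(),[600,-20,-.2]);P=s.x;print(P);print(s.fun.reshape(-1,2))
print('scene slab/tray proj',proj(cam('scene'),w2(P,M)))
for n,z,q in[('disc',46,[(360,175),(346,259)]),('strip',46,[(462,193),(307,330)]),('sq',48,[(437,287),(419,365)]),('handle',105,[(90,170)]),('foot',55,[(101,180)]),('tin',26,[(350,-5)]),('spool',55,[(550,42)]),('drv',8,[(202,480),(345,515),(480,550)])]:
    w=back(C,px(q),z);print(n,w[:,:2],loc(P,w))
np.save('P.npy',P)
E
```

```text
[579.425   1.135  -0.257]
[[-0.265 -0.785]
 [-0.692  0.197]
 [ 0.644  0.442]
 [ 0.611 -0.884]
 [ 0.621  0.778]
 [ 0.83   1.059]
 [-0.281 -0.943]
 [ 0.185 -0.246]
 [-0.745  0.175]
 [-0.836  0.146]]
scene slab/tray proj [[345.622 231.465]
 [315.644 163.04 ]
 [203.81  179.532]
 [154.851 275.311]
 [150.34  188.423]
 [203.916 180.582]
 [383.713 216.368]
 [351.699 221.912]
 [328.558 171.517]
 [357.54  167.085]]
disc [[627.796  11.814]
 [579.439  19.063]] [[44.063 22.632]
 [-4.547 17.341]]
strip [[618.493 -46.997]
 [538.491  40.683]] [[ 50.027 -36.61 ]
 [-49.648  27.834]]
sq [[564.246 -33.189]
 [519.588 -23.541]] [[ -5.948 -37.056]
 [-51.591 -39.086]]
handle [[623.122 157.823]] [[  2.4   162.649]]
foot [[621.649 158.958]] [[  0.687 163.373]]
tin [[736.085  18.871]] [[146.994  57.004]]
spool [[705.548 -95.691]] [[146.605 -61.557]]
drv [[447.565 101.811]
 [428.051  16.451]
 [408.152 -64.414]] [[-153.133   63.821]
 [-150.291  -23.696]
 [-148.963 -106.962]]
```

Emit:
play_rows(plan=[{"claw": 1,"delta_pos": [1,-1,0],"turn": [0,0,0.077]},{"claw": 1,"delta_pos": [1,-1,0],"turn": [0,0,0.077]},{"claw": 1,"delta_pos": [1,-1,0],"turn": [0,0,0.077]},{"claw": 1,"delta_pos": [1,-1,0],"turn": [0,0,0.077]},{"claw": 1,"delta_pos": [1,-1,0],"turn": [0,0,0.077]}], squeeze=40)

```text
clock: 0.6
tool_pos: [231.1, -462.8, 248.1]
orientation: [-3.115, 0.401, 0.0]
force: [-0.6, -0.0, -0.5]
gripper_width: 85.3
finger_force: 0.0
```

Emit:
play_rows(plan=[{"claw": 1,"delta_pos": [0.305,-0.97,0],"turn": [0,0,0]},{"claw": 1,"delta_pos": [0.305,-0.97,0],"turn": [0,0,0]},{"claw": 1,"delta_pos": [0.305,-0.97,0],"turn": [0,0,0]}])

```text
clock: 0.9
tool_pos: [295.8, -360.3, 248.1]
orientation: [-3.115, 0.402, 0.0]
force: [-0.1, -0.5, -1.1]
gripper_width: 85.3
finger_force: 0.0
```

Emit:
play_rows(plan=[{"claw": 1,"delta_pos": [0.305,-0.97,0],"turn": [0,0,0]},{"claw": 1,"delta_pos": [0.305,-0.97,0],"turn": [0,0,0]},{"claw": 1,"delta_pos": [0.305,-0.97,0],"turn": [0,0,0]}])

```text
clock: 1.2
tool_pos: [361.4, -257.2, 248.3]
orientation: [-3.116, 0.401, -0.001]
force: [-0.5, 0.4, 0.2]
gripper_width: 85.7
finger_force: 0.0
```

Emit:
play_rows(plan=[{"claw": 1,"delta_pos": [0.305,-0.97,0],"turn": [0,0,0]},{"claw": 1,"delta_pos": [0.305,-0.97,0],"turn": [0,0,0]},{"claw": 1,"delta_pos": [0.305,-0.97,0],"turn": [0,0,0]}])

```text
clock: 1.5
tool_pos: [427.1, -153.9, 248.4]
orientation: [-3.116, 0.401, -0.001]
force: [-0.6, 0.0, -0.0]
gripper_width: 85.5
finger_force: 0.0
```

Emit:
play_rows(plan=[{"claw": 1,"delta_pos": [0.305,-0.97,0],"turn": [0,0,0]},{"claw": 1,"delta_pos": [0.305,-0.97,0],"turn": [0,0,0]},{"claw": 1,"delta_pos": [0.305,-0.97,0],"turn": [0,0,0]}])

```text
clock: 1.8
tool_pos: [492.6, -50.4, 248.3]
orientation: [-3.115, 0.4, -0.002]
force: [-0.5, -1.1, 0.2]
gripper_width: 85.7
finger_force: 0.0
```

Emit:
play_rows(plan=[{"claw": 1,"delta_pos": [0.305,-0.97,0],"turn": [0,0,0]},{"claw": 1,"delta_pos": [0.305,-0.97,0],"turn": [0,0,0]},{"claw": 1,"delta_pos": [0.305,-0.97,0],"turn": [0,0,0]},{"claw": 1,"delta_pos": [0.305,-0.97,0],"turn": [0,0,0]},{"claw": 1,"delta_pos": [0.305,-0.97,0],"turn": [0,0,0]}])

```text
clock: 2.3
tool_pos: [555.6, 50.2, 247.8]
orientation: [3.115, -0.402, -0.001]
force: [0.0, -1.1, -0.2]
gripper_width: 85.4
finger_force: 0.0
```

Run:
```python
from h import *
s=r.get_state();print(s['clock'],s['tool_pos'],s['orientation'],s['qpos'])
im=optics.snapshot('wrist')[:,:,::-1]
cv2.imwrite('pics/w1.png',np.clip(im*1.5,0,255).astype('uint8'))
np.save('s1.npy',np.r_[s['tool_pos'],s['orientation']])
P=np.load('P.npy');C=cam('wrist',s)
print(proj(C,w2(P,[(90,110,40),(-90,110,40),(67,190,34),(67,130,34),(-67,130,34),(-67,190,34)])))
```

```text
2.3 [555.572  50.195 247.753] [ 3.115 -0.402 -0.001] [ 0.088  0.25   1.778 -0.001  1.114  1.915]
[[205.696  53.982]
 [215.529 236.786]
 [125.597  81.445]
 [187.572  81.092]
 [196.769 214.614]
 [141.079 214.542]]
```

View pics/w1.png

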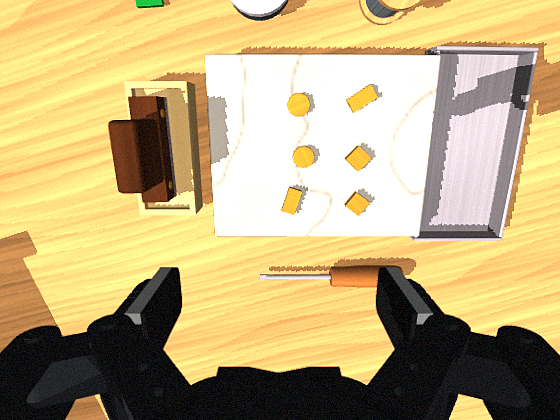

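The wrist view agrees with the predicted pose to about 2 px. It shows the slab corners at (206,54) and (216,237), the rest at (126–199,82–213), the scraper handle top at about (127,156), and its foot at (131–172,97–200).

Run:
```python
from h import *
v=np.load('s1.npy');C=cam('wrist',dict(tool_pos=v[:3],orientation=v[3:]))
uv=np.array([(206,54),(216,237),(438,52),(413,237),(537,48),(501,239),(126,82),(188,82)],float)
M=[(90,110,40),(-90,110,40),(90,-110,40),(-90,-110,40),(100,-210,28),(-100,-210,28),(67,190,34),(67,130,34)]
s=least_squares(lambda p:(proj(C,w2(p,M))-uv).ravel(),np.load('P.npy'));P=s.x;print(P);print(s.fun.reshape(-1,2))
np.save('P2.npy',P)
su=np.array([(131,97),(163,97),(172,200),(109,121),(136,120),(144,191),(117,193)],float)
S=[(50,13,30),(50,-13,30),(-50,-13,30),(30,12,80),(30,-12,80),(-30,-12,80),(-30,12,80)]
S=np.array(S)+[0,0,25]
q=least_squares(lambda p:(proj(C,w2(p,S))-su).ravel(),[622,158,-.25]);print(q.x,loc(P,q.x[:2]));print(q.fun.reshape(-1,2))
a=back(C,[(298,104),(303,157),(362,97),(292,200),(358,158),(357,203)],46);print(loc(P,a))
# enlarge scraper
im=cv2.imread('pics/w1.png')[70:225,95:215]
for pts in(w2(P,[(67,190,34),(67,130,34),(-67,130,34),(-67,190,34)]),w2(q.x,S[3:]),w2(q.x,[(50,13,55),(50,-13,55),(-50,-13,55),(-50,13,55)])):
    pass
big=cv2.resize(im//2+20,None,fx=3.8,fy=3.8,interpolation=cv2.INTER_CUBIC)
for pts,c in((w2(P,[(67,190,34),(67,130,34),(-67,130,34),(-67,190,34)]),(0,255,0)),(w2(P,[(61,184,34),(61,136,34),(-61,136,34),(-61,184,34)]),(0,255,255)),(w2(q.x,S[3:]),(0,0,255)),(w2(q.x,[(50,13,55),(50,-13,55),(-50,-13,55),(-50,13,55)]),(255,100,0))):
    cv2.polylines(big,[np.int32((proj(C,pts)-[95,70]+.5)*3.8)],True,c,1)
cv2.imwrite('pics/w1c.png',big)
```

```text
[580.023   2.869  -0.255]
[[-2.476  0.101]
 [-1.993 -0.135]
 [ 2.754  2.616]
 [ 5.673 -0.393]
 [ 1.289 -1.028]
 [ 0.083  1.916]
 [-2.393 -0.25 ]
 [-2.461 -0.749]]
[623.859 159.471  -0.262] [[  2.898 162.596]]
[[ 0.215 -1.217]
 [-3.506 -1.24 ]
 [-3.247  1.825]
 [-0.622 -1.704]
 [ 2.657 -0.718]
 [ 2.538  2.819]
 [ 1.016  0.695]]
[[ 45.487  22.369]
 [ -4.205  16.71 ]
 [ 51.851 -37.563]
 [-47.76   27.055]
 [ -5.165 -37.45 ]
 [-50.967 -39.44 ]]
```

View pics/w1c.png

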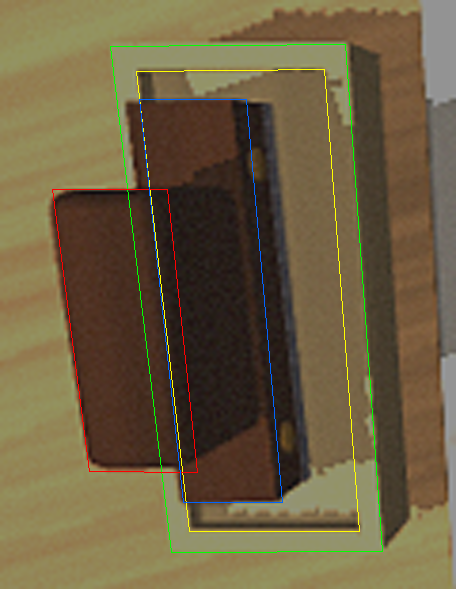

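The overlay fits: the scraper stands upright at slab-local about (2.5, 163.5) with its yaw aligned to the slab. Next I'll go over it, straddle the handle and close.

Emit:
play_rows(plan=[{"claw": 1,"delta_pos": [0.316,-1,0.4],"turn": [0,0,0]},{"claw": 1,"delta_pos": [0.316,-1,0.4],"turn": [0,0,0]},{"claw": 1,"delta_pos": [0.316,-1,0.4],"turn": [0,0,0]},{"claw": 1,"delta_pos": [0.316,-1,0.4],"turn": [0,0,0]},{"claw": 1,"delta_pos": [0.316,-1,0.4],"turn": [0,0,0]}])

```text
clock: 2.85
tool_pos: [622.3, 155.9, 199.7]
orientation: [3.114, -0.404, -0.002]
force: [-0.8, 0.1, -0.6]
gripper_width: 85.4
finger_force: 0.0
```

Emit:
play_rows(plan=[{"claw": 1,"delta_pos": [0,-0.03,0.25],"turn": [0,0,0]},{"claw": 1,"delta_pos": [0,-0.03,0.5],"turn": [0,0,0]},{"claw": 1,"delta_pos": [0,-0.03,0.75],"turn": [0,0,0]},{"claw": 1,"delta_pos": [0,-0.03,0.9],"turn": [0,0,0]},{"claw": 1,"delta_pos": [0,-0.03,1],"turn": [0,0,0]},{"claw": 1,"delta_pos": [0,-0.03,1],"turn": [0,0,0]},{"claw": 1,"delta_pos": [0,-0.03,1],"turn": [0,0,0]}])

```text
clock: 3.55
tool_pos: [624.1, 159.8, 81.4]
orientation: [-3.115, 0.405, -0.001]
force: [0.5, -0.5, 0.7]
gripper_width: 85.3
finger_force: 0.0
```

Run:
```python
from h import *
s=r.get_state();print(s['clock'],s['tool_pos'],s['orientation'],s['force'],loc(np.load('P2.npy'),s['tool_pos']))
im=optics.snapshot('wrist')[:,:,::-1]
cv2.imwrite('pics/w2.png',np.clip(im*1.5,0,255).astype('uint8'))
```

```text
3.55 [624.112 159.832  81.372] [-3.115  0.405 -0.001] [ 0.465 -0.546  0.735] [[  3.052 163.01 ]]
```

View pics/w2.png

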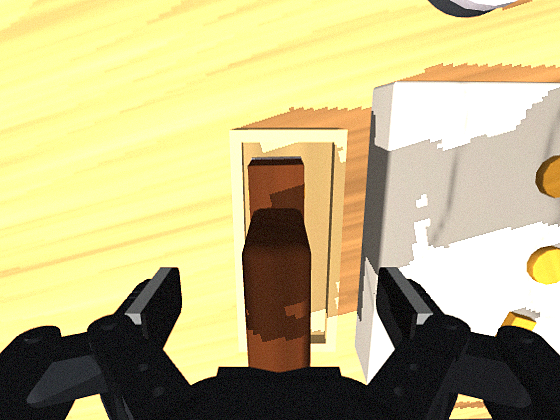

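The fingers straddle the handle evenly: the handle is centred at column 277 and the fingers at about 278. Closing and lifting.

Emit:
play_rows(plan=[{"claw": -1,"delta_pos": [0,0,0],"turn": [0,0,0]},{"claw": -1,"delta_pos": [0,0,0],"turn": [0,0,0]},{"claw": -1,"delta_pos": [0,0,0],"turn": [0,0,0]},{"claw": -1,"delta_pos": [0,0,0],"turn": [0,0,0]},{"claw": -1,"delta_pos": [0,0,0],"turn": [0,0,0]},{"claw": -1,"delta_pos": [0,0,0],"turn": [0,0,0]},{"claw": -1,"delta_pos": [0,0,0],"turn": [0,0,0]},{"claw": -1,"delta_pos": [0,0,0],"turn": [0,0,0]}], squeeze=70)

```text
clock: 4.4
tool_pos: [623.9, 160.7, 80.7]
orientation: [-3.115, 0.404, -0.001]
force: [-1.4, 0.3, 5.4]
gripper_width: 23.3
finger_force: 68.9
```

Emit:
play_rows(plan=[{"claw": -1,"delta_pos": [0,0,-0.167],"turn": [0,0,0]},{"claw": -1,"delta_pos": [0,0,-0.333],"turn": [0,0,0]},{"claw": -1,"delta_pos": [0,0,-0.333],"turn": [0,0,0]},{"claw": -1,"delta_pos": [0.12,0.3,-0.333],"turn": [0,0,0]},{"claw": -1,"delta_pos": [0.24,0.6,-0.333],"turn": [0,0,0]},{"claw": -1,"delta_pos": [0.24,0.71,-0.333],"turn": [0,0,0]},{"claw": -1,"delta_pos": [0.24,0.71,-0.333],"turn": [0,0,0]},{"claw": -1,"delta_pos": [0.24,0.71,-0.25],"turn": [0,0,0]},{"claw": -1,"delta_pos": [0.24,0.71,-0.17],"turn": [0,0,0]},{"claw": -1,"delta_pos": [0.24,0.71,-0.142],"turn": [0,0,0]},{"claw": -1,"delta_pos": [0.24,0.71,-0.142],"turn": [0,0,0]},{"claw": -1,"delta_pos": [0.24,0.71,-0.142],"turn": [0,0,0]}])

```text
clock: 5.6
tool_pos: [629.6, 71.5, 96.8]
orientation: [3.116, -0.403, -0.001]
force: [-0.3, 0.6, -1.6]
gripper_width: 23.3
finger_force: 69.0
```

Run:
```python
from h import *
s=r.get_state();print(s['clock'],s['tool_pos'],s['orientation'],s['force'],s['gripper_width'],loc(np.load('P2.npy'),s['tool_pos']))
im=optics.snapshot('wrist')[:,:,::-1]
cv2.imwrite('pics/w3.png',np.clip(im*1.3,0,255).astype('uint8'))
```

```text
5.6 [629.6    71.547  96.798] [ 3.116 -0.403 -0.001] [-0.348  0.585 -1.582] 23.335815865735952 [[30.641 78.967]]
```

View pics/w3.png

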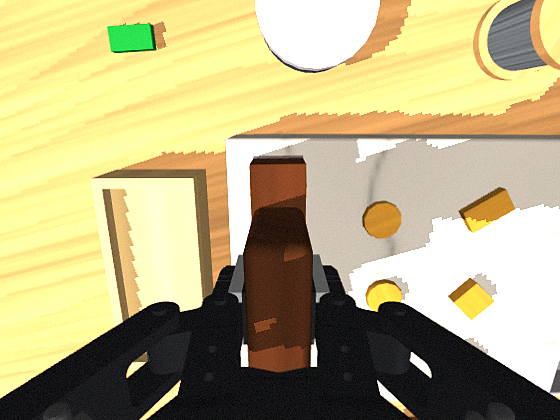

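The scraper is held and sits just above the slab behind the offcuts (discs at (382,219) and (384,295)). First wipe, on the far half.

Emit:
play_rows(plan=[{"claw": -1,"delta_pos": [0,0.066,0],"turn": [0,0,0]},{"claw": -1,"delta_pos": [0,0.132,0],"turn": [0,0,0]},{"claw": -1,"delta_pos": [0,0.2,0],"turn": [0,0,0]},{"claw": -1,"delta_pos": [0,0.265,0],"turn": [0,0,0]},{"claw": -1,"delta_pos": [0,0.33,0],"turn": [0,0,0]},{"claw": -1,"delta_pos": [0,0.4,0],"turn": [0,0,0]},{"claw": -1,"delta_pos": [0,0.465,0],"turn": [0,0,0]},{"claw": -1,"delta_pos": [0,0.53,0],"turn": [0,0,0]},{"claw": -1,"delta_pos": [0,0.6,0],"turn": [0,0,0]},{"claw": -1,"delta_pos": [0,0.665,0],"turn": [0,0,0]},{"claw": -1,"delta_pos": [0,0.73,0],"turn": [0,0,0]},{"claw": -1,"delta_pos": [0,0.8,0],"turn": [0,0,0]}])

```text
clock: 6.85
tool_pos: [605.2, -22.5, 97.4]
orientation: [-3.115, 0.404, -0.0]
force: [0.6, 1.0, -0.8]
gripper_width: 23.3
finger_force: 68.9
```

Emit:
play_rows(plan=[{"claw": -1,"delta_pos": [0,0.066,0],"turn": [0,0,0]},{"claw": -1,"delta_pos": [0,0.132,0],"turn": [0,0,0]},{"claw": -1,"delta_pos": [0,0.2,0],"turn": [0,0,0]},{"claw": -1,"delta_pos": [0,0.265,0],"turn": [0,0,0]},{"claw": -1,"delta_pos": [0,0.33,0],"turn": [0,0,0]},{"claw": -1,"delta_pos": [0,0.4,0],"turn": [0,0,0]},{"claw": -1,"delta_pos": [0,0.465,0],"turn": [0,0,0]},{"claw": -1,"delta_pos": [0,0.53,0],"turn": [0,0,0]},{"claw": -1,"delta_pos": [0,0.6,0],"turn": [0,0,0]},{"claw": -1,"delta_pos": [0,0.665,0],"turn": [0,0,0]},{"claw": -1,"delta_pos": [0,0.73,0],"turn": [0,0,0]},{"claw": -1,"delta_pos": [0,0.8,0],"turn": [0,0,0]}])

```text
clock: 8.05
tool_pos: [580.6, -115.5, 97.3]
orientation: [3.115, -0.404, -0.0]
force: [-0.2, 0.3, -1.2]
gripper_width: 23.0
finger_force: 68.8
```

Run:
```python
from h import *
s=r.get_state();print(s['clock'],s['tool_pos'],s['orientation'],s['force'],s['gripper_width'],loc(np.load('P2.npy'),s['tool_pos']))
t=optics.snapshot('top')[150:300,190:400,::-1];w=optics.snapshot('scene')[130:300,130:400,::-1]
f=lambda a:cv2.resize(np.clip(a*1.4,0,255).astype('uint8'),(500,int(500*a.shape[0]/a.shape[1])) if 0 else (400,300),interpolation=cv2.INTER_CUBIC)
cv2.imwrite('pics/m1.png',np.hstack([f(t),f(w)]))
```

```text
8.05 [ 580.552 -115.463   97.282] [ 3.115 -0.404 -0.   ] [-0.231  0.324 -1.202] 23.039098359072405 [[  30.374 -114.368]]
```

View pics/m1.png

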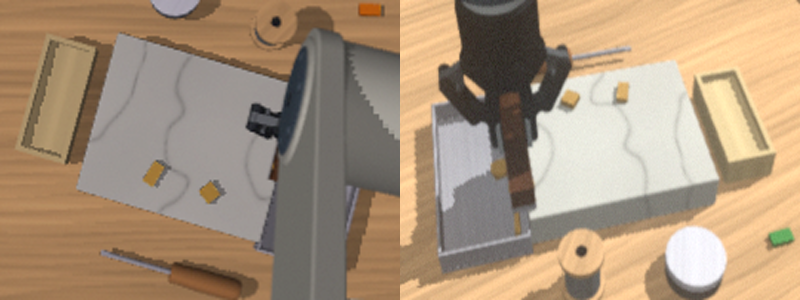

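Pass one cleared the far half. Only two offcuts remain, a strip at (155,172) and a square at (210,190) in the left panel. Next I'll lift, go back, shift to the near half and repeat.

Emit:
play_rows(plan=[{"claw": -1,"delta_pos": [0,0,-0.2],"turn": [0,0,0]},{"claw": -1,"delta_pos": [0,0,-0.2],"turn": [0,0,0]},{"claw": -1,"delta_pos": [-0.2,-0.3,-0.2],"turn": [0,0,0]},{"claw": -1,"delta_pos": [-0.4,-0.6,-0.2],"turn": [0,0,0]},{"claw": -1,"delta_pos": [-0.55,-0.8,-0.2],"turn": [0,0,0]},{"claw": -1,"delta_pos": [-0.55,-0.8,-0.2],"turn": [0,0,0]}])

```text
clock: 8.75
tool_pos: [539.5, -2.2, 120.6]
orientation: [-3.116, 0.4, 0.003]
force: [0.9, -0.2, -2.0]
gripper_width: 23.1
finger_force: 69.2
```

Emit:
play_rows(plan=[{"claw": -1,"delta_pos": [0,-0.3,0],"turn": [0,0,0]},{"claw": -1,"delta_pos": [0,-0.6,0],"turn": [0,0,0]},{"claw": -1,"delta_pos": [0,-0.8,0],"turn": [0,0,0]},{"claw": -1,"delta_pos": [0,-0.8,0],"turn": [0,0,0]},{"claw": -1,"delta_pos": [0,-0.8,0.1],"turn": [0,0,0]},{"claw": -1,"delta_pos": [0,-0.8,0.17],"turn": [0,0,0]},{"claw": -1,"delta_pos": [0,-0.8,0.2],"turn": [0,0,0]},{"claw": -1,"delta_pos": [0,-0.8,0.2],"turn": [0,0,0]}])

```text
clock: 9.55
tool_pos: [565.3, 86.7, 96.4]
orientation: [3.115, -0.406, -0.003]
force: [0.5, 0.4, -1.2]
gripper_width: 23.3
finger_force: 69.5
```

Run:
```python
from h import *
s=r.get_state();print(s['clock'],s['tool_pos'],s['orientation'],s['force'],s['gripper_width'],loc(np.load('P2.npy'),s['tool_pos']))
```

```text
9.55 [565.254  86.703  96.402] [ 3.115 -0.406 -0.003] [ 0.527  0.44  -1.161] 23.32047874237286 [[-35.447  77.394]]
```

Emit:
play_rows(plan=[{"claw": -1,"delta_pos": [0,0.066,0],"turn": [0,0,0]},{"claw": -1,"delta_pos": [0,0.132,0],"turn": [0,0,0]},{"claw": -1,"delta_pos": [0,0.2,0],"turn": [0,0,0]},{"claw": -1,"delta_pos": [0,0.265,0],"turn": [0,0,0]},{"claw": -1,"delta_pos": [0,0.33,0],"turn": [0,0,0]},{"claw": -1,"delta_pos": [0,0.4,0],"turn": [0,0,0]},{"claw": -1,"delta_pos": [0,0.465,0],"turn": [0,0,0]},{"claw": -1,"delta_pos": [0,0.53,0],"turn": [0,0,0]},{"claw": -1,"delta_pos": [0,0.6,0],"turn": [0,0,0]},{"claw": -1,"delta_pos": [0,0.665,0],"turn": [0,0,0]},{"claw": -1,"delta_pos": [0,0.73,0],"turn": [0,0,0]},{"claw": -1,"delta_pos": [0,0.8,0],"turn": [0,0,0]}])

```text
clock: 10.75
tool_pos: [541.3, -5.7, 97.3]
orientation: [-3.115, 0.404, -0.0]
force: [-0.4, 0.5, -1.7]
gripper_width: 23.3
finger_force: 69.4
```

Emit:
play_rows(plan=[{"claw": -1,"delta_pos": [0,0.066,0],"turn": [0,0,0]},{"claw": -1,"delta_pos": [0,0.132,0],"turn": [0,0,0]},{"claw": -1,"delta_pos": [0,0.2,0],"turn": [0,0,0]},{"claw": -1,"delta_pos": [0,0.265,0],"turn": [0,0,0]},{"claw": -1,"delta_pos": [0,0.33,0],"turn": [0,0,0]},{"claw": -1,"delta_pos": [0,0.4,0],"turn": [0,0,0]},{"claw": -1,"delta_pos": [0,0.465,0],"turn": [0,0,0]},{"claw": -1,"delta_pos": [0,0.53,0],"turn": [0,0,0]},{"claw": -1,"delta_pos": [0,0.6,0],"turn": [0,0,0]},{"claw": -1,"delta_pos": [0,0.665,0],"turn": [0,0,0]},{"claw": -1,"delta_pos": [0,0.73,0],"turn": [0,0,0]},{"claw": -1,"delta_pos": [0,0.8,0],"turn": [0,0,0]}])

```text
clock: 11.95
tool_pos: [516.8, -98.6, 97.3]
orientation: [-3.115, 0.404, 0.0]
force: [-0.7, -0.7, -1.5]
gripper_width: 23.5
finger_force: 69.4
```

Emit:
play_rows(plan=[{"claw": -1,"delta_pos": [0,0,-0.2],"turn": [0,0,0]},{"claw": -1,"delta_pos": [0,0,-0.2],"turn": [0,0,0]},{"claw": -1,"delta_pos": [0.1,-0.3,-0.2],"turn": [0,0,0]},{"claw": -1,"delta_pos": [0.2,-0.6,-0.2],"turn": [0,0,0]},{"claw": -1,"delta_pos": [0.31,-0.8,-0.2],"turn": [0,0,0]},{"claw": -1,"delta_pos": [0.31,-0.8,-0.2],"turn": [0,0,0]}])

```text
clock: 12.55
tool_pos: [579.9, -12.4, 121.0]
orientation: [-3.115, 0.4, -0.004]
force: [0.8, -0.7, -2.3]
gripper_width: 23.1
finger_force: 69.4
```

Emit:
play_rows(plan=[{"claw": -1,"delta_pos": [0,-0.3,0],"turn": [0,0,0]},{"claw": -1,"delta_pos": [0,-0.6,0],"turn": [0,0,0]},{"claw": -1,"delta_pos": [0,-0.8,0],"turn": [0,0,0]},{"claw": -1,"delta_pos": [0,-0.8,0],"turn": [0,0,0]},{"claw": -1,"delta_pos": [0,-0.8,0],"turn": [0,0,0]}])

```text
clock: 13.05
tool_pos: [601.3, 77.9, 120.6]
orientation: [3.115, -0.402, -0.002]
force: [-0.1, 0.4, -1.9]
gripper_width: 23.3
finger_force: 69.4
```

Run:
```python
from h import *
s=r.get_state();print(s['clock'],s['tool_pos'],s['orientation'],s['force'],s['gripper_width'],loc(np.load('P2.npy'),s['tool_pos']))
t=optics.snapshot('top')[150:300,190:400,::-1];w=optics.snapshot('scene')[130:300,130:400,::-1]
f=lambda a:cv2.resize(np.clip(a*1.4,0,255).astype('uint8'),(400,300),interpolation=cv2.INTER_CUBIC)
cv2.imwrite('pics/m2.png',np.hstack([f(t),f(w)]))
```

```text
13.05 [601.259  77.921 120.605] [ 3.115 -0.402 -0.002] [-0.114  0.412 -1.939] 23.253799627212903 [[ 1.61  77.982]]
```

View pics/m2.png

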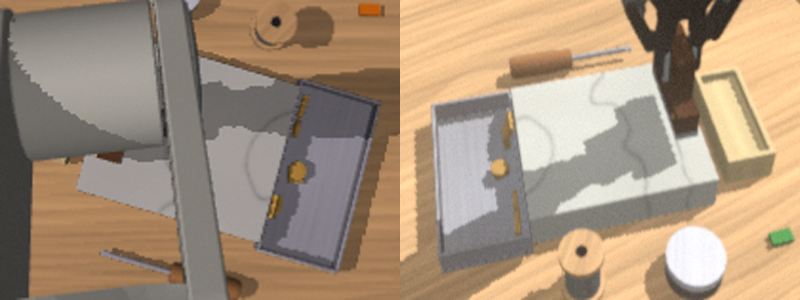

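The slab is clear and the offcuts lie in the tray along its slab-side wall. Next I'll put the scraper back.

Emit:
play_rows(plan=[{"claw": -1,"delta_pos": [0,-0.3,0],"turn": [0,0,0]},{"claw": -1,"delta_pos": [0,-0.6,0],"turn": [0,0,0]},{"claw": -1,"delta_pos": [0,-0.69,0],"turn": [0,0,0]},{"claw": -1,"delta_pos": [0,-0.69,0],"turn": [0,0,0]},{"claw": -1,"delta_pos": [0,-0.69,0.1],"turn": [0,0,0]},{"claw": -1,"delta_pos": [0,-0.69,0.18],"turn": [0,0,0]},{"claw": -1,"delta_pos": [0,-0.69,0.24],"turn": [0,0,0]},{"claw": -1,"delta_pos": [0,-0.69,0.29],"turn": [0,0,0]},{"claw": -1,"delta_pos": [0,-0.69,0.32],"turn": [0,0,0]},{"claw": -1,"delta_pos": [0,-0.69,0.335],"turn": [0,0,0]},{"claw": -1,"delta_pos": [0,-0.69,0.342],"turn": [0,0,0]},{"claw": -1,"delta_pos": [0,-0.69,0.342],"turn": [0,0,0]}])

```text
clock: 14.35
tool_pos: [623.2, 158.2, 80.7]
orientation: [-3.115, 0.404, -0.001]
force: [-1.5, -1.5, 0.2]
gripper_width: 23.3
finger_force: 69.5
```

Run:
```python
from h import *
s=r.get_state();print(s['clock'],s['tool_pos'],s['orientation'],s['force'],s['ft_torque'],loc(np.load('P2.npy'),s['tool_pos']))
w=optics.snapshot('wrist')[:,:,::-1];t=optics.snapshot('scene')[130:300,130:400,::-1]
f=lambda a:cv2.resize(np.clip(a*1.4,0,255).astype('uint8'),(400,300),interpolation=cv2.INTER_CUBIC)
cv2.imwrite('pics/m3.png',np.hstack([f(w),f(t)]))
```

```text
14.35 [623.227 158.238  80.676] [-3.115  0.404 -0.001] [-1.521 -1.49   0.185] [-0.137  0.209  0.053] [[  2.598 161.243]]
```

View pics/m3.png

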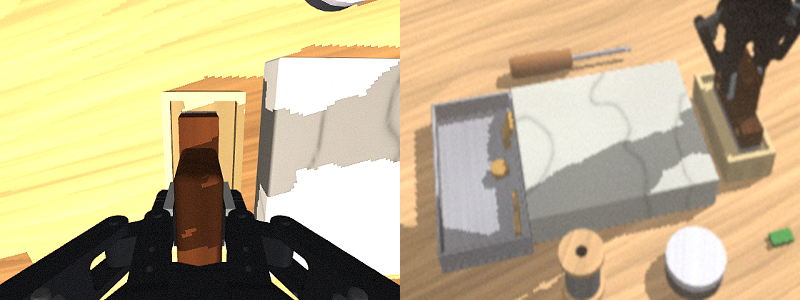

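The scraper is inside the lip and its weight is off the wrist. Releasing and backing off.

Emit:
play_rows(plan=[{"claw": 1,"delta_pos": [0,0,0],"turn": [0,0,0]},{"claw": 1,"delta_pos": [0,0,0],"turn": [0,0,0]},{"claw": 1,"delta_pos": [0,0,0],"turn": [0,0,0]},{"claw": 1,"delta_pos": [0,0,0],"turn": [0,0,0]},{"claw": 1,"delta_pos": [0,0,0],"turn": [0,0,0]},{"claw": 1,"delta_pos": [0,0,0],"turn": [0,0,0]},{"claw": 1,"delta_pos": [0,0,0],"turn": [0,0,0]},{"claw": 1,"delta_pos": [0,0,-0.3],"turn": [0,0,0]},{"claw": 1,"delta_pos": [0,0,-0.6],"turn": [0,0,0]},{"claw": 1,"delta_pos": [0,0,-1],"turn": [0,0,0]},{"claw": 1,"delta_pos": [0,0,-1],"turn": [0,0,0]}])

```text
clock: 15.55
tool_pos: [626.6, 159.2, 207.2]
orientation: [-3.112, 0.404, -0.015]
force: [-0.1, -0.8, 0.0]
gripper_width: 85.3
finger_force: 0.0
```

Emit:
play_rows(plan=[{"claw": 1,"delta_pos": [-0.3,1,-0.4],"turn": [0,0,0]},{"claw": 1,"delta_pos": [-0.3,1,-0.4],"turn": [0,0,0]},{"claw": 1,"delta_pos": [-0.3,1,-0.4],"turn": [0,0,0]},{"claw": 1,"delta_pos": [-0.3,1,-0.4],"turn": [0,0,0]}])

```text
clock: 15.95
tool_pos: [556.4, 48.7, 249.9]
orientation: [3.115, -0.408, 0.003]
force: [-0.2, 0.8, 0.5]
gripper_width: 85.2
finger_force: 0.0
```

Emit:
play_rows(plan=[{"claw": 1,"delta_pos": [0,1,0],"turn": [0,0,0]},{"claw": 1,"delta_pos": [0,1,0],"turn": [0,0,0]},{"claw": 1,"delta_pos": [0,1,0],"turn": [0,0,0]},{"claw": 1,"delta_pos": [0,1,0],"turn": [0,0,0]},{"claw": 1,"delta_pos": [0,1,0],"turn": [0,0,0]}])

```text
clock: 16.45
tool_pos: [527.4, -64.3, 248.0]
orientation: [-3.115, 0.406, -0.0]
force: [-0.4, -0.1, 0.3]
gripper_width: 85.7
finger_force: 0.0
```

Run:
```python
from h import *
P=np.load('P2.npy');s=r.get_state();C=cam('wrist',s);print(s['clock'],s['tool_pos'],s['gripper_width'])
im=optics.snapshot('wrist');cv2.imwrite('pics/f.png',im[:,:,::-1])
hsv=cv2.cvtColor(im,cv2.COLOR_RGB2HSV)
def comps(poly,mask,mn=12):
    z=np.zeros(im.shape[:2],'uint8');cv2.fillPoly(z,[np.int32(poly)],255)
    n,l,st,c=cv2.connectedComponentsWithStats(((mask>0)&(z>0)).astype('uint8'));return [(st[i,2:5].tolist(),c[i]) for i in range(1,n) if st[i,4]>=mn]
brass=cv2.inRange(hsv,(12,110,40),(32,255,255))
for nm,b,z in(('tray',[(96,-114),(96,-206),(-96,-206),(-96,-114)],20),('slab',[(85,105),(85,-105),(-85,-105),(-85,105)],40)):
    poly=proj(C,w2(P,[(x,y,z) for x,y in b]))
    for st,c in comps(poly,brass): print(nm,st,c,loc(P,back(C,[c],z)))
# scraper: dark brown blob around rest
poly=proj(C,w2(P,[(80,215,34),(80,125,34),(-80,125,34),(-80,215,34)]));g=hsv[:,:,2];dk=cv2.inRange(hsv,(0,60,0),(20,255,75))
for st,c in comps(poly,dk,100):print('dark',st,c)
q=w2(P,[(2.6,161.2,55),(2.6,161.2,105)]);print('pred',proj(C,q))
p=proj(C,w2(P,[(52.6,174.2,55),(52.6,148.2,55),(-47.4,148.2,55),(-47.4,174.2,55),(32.6,173,105),(-27.4,173,105)]));print(p)
```

```text
16.45 [527.362 -64.309 247.958] 85.72316347859464
tray [10, 29, 191] [324.545  78.838] [[  71.911 -123.109]]
tray [8, 22, 143] [322.713 106.497] [[  45.46  -122.124]]
tray [22, 25, 392] [333.457 153.342] [[  -1.959 -135.041]]
tray [14, 29, 306] [318.01  195.255] [[ -47.46  -120.044]]
dark [26, 130, 517] [ 78.369 147.166]
dark [67, 118, 4589] [ 30.685 152.675]
pred [[ 32.114 154.401]
 [-10.453 161.587]]
[[  7.792 100.408]
 [ 34.957  99.943]
 [ 54.916 204.298]
 [ 29.8   204.394]
 [-33.297 124.356]
 [-15.333 197.009]]
```

Four brass blobs are visible in the tray, so some pieces overlap. The picture budget is used up, so I'll check numerically from the tray's outer side, where the leaning pieces are in view.

Emit:
play_rows(plan=[{"claw": 1,"delta_pos": [0,1,0.4],"turn": [0,0,0]},{"claw": 1,"delta_pos": [0,1,0.4],"turn": [0,0,0]},{"claw": 1,"delta_pos": [0,1,0.4],"turn": [0,0,0]},{"claw": 1,"delta_pos": [0,1,0.4],"turn": [0,0,0]},{"claw": 1,"delta_pos": [0,1,0.4],"turn": [0,0,0]}])

```text
clock: 17.0
tool_pos: [496.9, -179.9, 200.0]
orientation: [-3.115, 0.405, 0.001]
force: [-0.3, 0.3, -0.1]
gripper_width: 85.4
finger_force: 0.0
```

Run:
```python
from h import *
P=np.load('P2.npy');s=r.get_state();C=cam('wrist',s);print(s['clock'],s['tool_pos'])
im=optics.snapshot('wrist');cv2.imwrite('pics/f2.png',im[:,:,::-1])
hsv=cv2.cvtColor(im,cv2.COLOR_RGB2HSV);b=cv2.inRange(hsv,(12,110,40),(32,255,255))
poly=proj(C,w2(P,[(98,-108,28),(98,-200,28),(-98,-200,28),(-98,-108,28)]));z=b*0;cv2.fillPoly(z,[np.int32(poly)],255);b&=z
print(poly)
n,l,st,c=cv2.connectedComponentsWithStats(b)
for i in range(1,n):
    if st[i,4]<20:continue
    x,y,w,h,a=st[i];print(i,st[i],loc(P,back(C,[c[i]],15)))
    for r_ in range(y,y+h,2):print(''.join(('%x'%(hsv[r_,k,2]//16)) if l[r_,k]==i else '.' for k in range(x,x+w)))
```

```text
17.0 [ 496.877 -179.888  199.991]
[[169.948  38.115]
 [282.498  37.316]
 [282.343 258.76 ]
 [188.33  258.849]]
1 [169  38   6  12  51] [[  96.941 -104.979]]
5dcc8.
66667.
77777.
.7787.
.7787.
..5774
2 [191  58  10  33 321] [[  71.891 -124.087]]
68777765..
6788787433
7878777533
6887877533
7877877533
6877777433
6877777433
7888877433
7877777433
6877777433
6888776443
7878776433
6877776443
7887776433
7877785433
7877875443
.....44344
3 [189  93  12  25 252] [[  45.721 -121.742]]
....44334...
..55555443..
.6665654344.
46666664333.
466777643334
467888853333
.67bcc943343
.666acb63343
.6766ac63333
.77666984433
..5666675333
...556665434
....5455444.
4 [202 146  25  28 518] [[  -2.555 -136.084]]
........7997754..........
....66dcccccbccca5.......
..5776cccccbbbbbbcb74....
.676aa9cccccbbbbbbbca3...
6776cccbccccccbbbbbbc9...
67776ccbbbbccccbbbbbbc73.
677669cccbcbcccccbbbbc84.
.77776dcccbbbccccbbbbc5..
.777765cccbbbbcccccbcc33.
...66ddcccccbbbbbccc958..
....6adccccccccbbbb55ab92
.....678a9abcbc9ababbbbd.
.....5777667666cccc98....
......7777764............
5 [186 192  24  33 602] [[ -48.739 -116.945]]
...............33333333.
.......333...4333333333.
....22345555664666663334
5eeef6555555566667773333
5eedf6555555556777683333
65dee5555555555776672333
65eee6555555556776773333
5d5ee8555555555577774333
49ceeb555555555577774333
.5eeec55556555557777533.
.5eedf5555555556767764..
.75eee5455555555........
.65eee5555555556........
.454de6555555557........
.39ede6455555565........
..5eeea55554............
...99a84................
6 [188 251   3   8  22] [[ -99.394 -105.266]]
.aa
adc
ccd
ddd
```

Run:
```python
from h import *
P=np.load('P2.npy');s=r.get_state();C=cam('wrist',s)
print(s['tool_pos'])
for z in(4,10,18,24,28,34,40):
    print(z,loc(P,back(C,[(186,205),(191,205),(201,205),(205,205),(210,205),(192,75),(197,75),(201,75)],z))[:,1])
im=cv2.imread('pics/f2.png')
for row in(130,205,240): print(row,[tuple(int(v) for v in im[row,c]) for c in range(176,214,2)])
```

```text
[ 497.171 -179.521  200.363]
4 [-102.713 -107.771 -117.879 -121.919 -126.967 -117.631 -122.182 -125.821]
10 [-104.456 -109.42  -119.34  -123.305 -128.258 -119.096 -123.563 -127.134]
18 [-106.78  -111.618 -121.287 -125.152 -129.981 -121.05  -125.404 -128.885]
24 [-108.522 -113.267 -122.748 -126.538 -131.272 -122.515 -126.784 -130.198]
28 [-109.684 -114.366 -123.722 -127.461 -132.134 -123.492 -127.705 -131.073]
34 [-111.427 -116.015 -125.183 -128.847 -133.425 -124.958 -129.086 -132.386]
40 [-113.17  -117.664 -126.644 -130.233 -134.717 -126.423 -130.466 -133.699]
130 [(71, 74, 81), (50, 57, 58), (48, 50, 51), (90, 85, 94), (90, 86, 92), (48, 48, 54), (51, 49, 53), (43, 47, 45), (96, 93, 101), (95, 95, 99), (90, 86, 96), (95, 92, 99), (100, 98, 106), (91, 89, 96), (95, 96, 102), (100, 97, 104), (90, 91, 94), (93, 91, 98), (100, 92, 104)]
205 [(151, 163, 170), (146, 157, 167), (149, 159, 167), (74, 83, 91), (52, 55, 55), (31, 66, 97), (27, 96, 144), (47, 161, 227), (14, 55, 77), (22, 66, 95), (24, 64, 90), (28, 66, 92), (15, 59, 94), (30, 78, 118), (23, 77, 114), (17, 41, 59), (12, 42, 62), (69, 75, 82), (88, 85, 89)]
240 [(169, 182, 197), (171, 183, 195), (171, 183, 196), (176, 190, 203), (133, 144, 154), (56, 57, 63), (50, 56, 60), (84, 81, 86), (96, 93, 98), (47, 46, 50), (51, 49, 53), (47, 45, 50), (98, 93, 100), (93, 91, 96), (91, 88, 93), (82, 77, 85), (92, 87, 95), (84, 84, 89), (85, 87, 92)]
```

One strip (blob 5) may be perched on the tray wall, so I'll triangulate its lit edge from the two wrist views.

Run:
```python
from h import *
P=np.load('P2.npy');s2=r.get_state()
o=np.array([-3.115,.4055,0])
C1=cam('wrist',dict(tool_pos=np.array([527.362,-64.309,247.958]),orientation=o));C2=cam('wrist',dict(tool_pos=s2['tool_pos'],orientation=o))
def dump(f,x0,x1,y0,y1,st=2):
    h=cv2.cvtColor(cv2.imread(f),cv2.COLOR_BGR2HSV)
    for y in range(y0,y1,st):print(y,''.join(('%x'%(h[y,x,2]//16)) if h[y,x,1]>110 and 10<h[y,x,0]<34 else '.' for x in range(x0,x1)), ' '.join('%x'%(h[y,x,2]//16) for x in range(x0-6,x1)) if y%8==0 else '')
dump('pics/f.png',306,332,176,216)
def tri(a,b):
    n=[cv2.undistortPoints(np.float64(u).reshape(1,1,2),C[0],C[1])[0,0] for u,C in((a,C1),(b,C2))]
    X=cv2.triangulatePoints(C1[2][:3],C2[2][:3],n[0].reshape(2,1),n[1].reshape(2,1));X=(X[:3]/X[3]).T
    return loc(P,X)[0],X[0,2]
print(proj(C1,w2(P,[(-50,-110,40),(-50,-110,28),(-50,-114,28),(-50,-114,4)])),proj(C2,w2(P,[(-50,-110,40),(-50,-110,28),(-50,-114,28),(-50,-114,4)])))
import sys
t=optics.snapshot('top');cv2.imwrite('pics/t3.png',t[:,:,::-1])
C=cam('top');print('top',proj(C,w2(P,[(-50,-110,40),(-50,-110,28),(-50,-114,28),(-50,-114,4)])))
h=cv2.cvtColor(t,cv2.COLOR_RGB2HSV)
u=np.int32(proj(C,w2(P,[(-50,-116,28)]))[0])
for y in range(u[1]-14,u[1]+14):print(y,''.join(('%x'%(h[y,x,2]//16)) if h[y,x,1]>110 and 8<h[y,x,0]<34 else '.' for x in range(u[0]-14,u[0]+16)))
```

```text
176 .......................... c b b b b b c b c c b 5 5 5 4 5 5 5 5 5 5 5 5 5 5 5 5 5 5 5 5 5
178 .......................... 
180 .......................... 
182 ...........333333......... 
184 ..........323334221....... b b b b b b b b c c 9 4 5 5 3 4 3 2 3 3 3 4 2 2 1 4 5 5 5 5 5 5
186 .......6dcdc45557768...... 
188 .......6feee35576666...... 
190 .......5aeee35456665...... 
192 .......55fef35556666...... b b b a a a a 9 a a 7 3 5 5 5 f e f 3 5 5 5 6 6 6 6 5 5 5 5 5 5
194 ......5d5eec35556666...... 
196 ......49eeeb4457666....... 
198 ......56feea3556666....... 
200 ......56fee74556666....... b b b b b b b b b c 7 4 5 6 f e e 7 4 5 5 6 6 6 6 5 5 5 5 5 5 5
202 ......559ef6455........... 
204 ......544ee5555........... 
206 ......6feee4455........... 
208 ......5aeef445............ b b b b b b b b b b 6 5 5 a e e f 4 4 5 5 5 5 5 5 5 5 5 5 5 5 5
210 .........99............... 
212 .......................... 
214 .......................... 
[[310.395 202.173]
 [309.375 199.336]
 [313.098 199.326]
 [311.018 194.17 ]] [[183.387 215.774]
 [186.902 212.026]
 [191.147 212.014]
 [197.167 2
[... 369 characters left out ...]

247 ...............46.............
248 ...............5874...........
249 ...............57644..........
250 ...............57434..........
251 ..............357344..........
252 ..............587344..........
253 ..............675344..........
254 ..............57444...........
255 .............457344...........
256 .............45644............
257 .............574..............
258 .............763..............
259 ..............................
260 ..............................
261 ..............................
262 ..............................
263 ..............................
264 ..............................
265 ..............................
266 ..............................
```

Run:
```python
from h import *
P=np.load('P2.npy');o=np.array([-3.115,.4055,0])
C1=cam('wrist',dict(tool_pos=np.array([527.362,-64.309,247.958]),orientation=o));C2=cam('wrist',dict(tool_pos=np.array([497,-179.7,200.2]),orientation=o))
def tri(a,b):
    a=np.array(a,float);b=np.array(b,float)
    f=lambda X:np.r_[proj(C1,X)[0]-a,proj(C2,X)[0]-b]
    q=least_squares(f,w2(P,[-50,-115,20])[0]);return loc(P,q.x)[0],q.x[2],q.fun
for n,a,b in[('edge outer',(312,198),(187,211)),('edge inner',(316.5,198),(191.3,211)),('face bottom',(321,206),(201,218)),('square edge',(326,194),(210,205)),
  ('wall top ctrl: blob2?',(0,0),(0,0))][:4]: print(n,tri(a,b))
# control points: slab edge and tray inner wall top seen at same x in both pictures
for f in('f','f2'):
    g=cv2.cvtColor(cv2.imread(f'pics/{f}.png'),cv2.COLOR_BGR2GRAY)
    C=C1 if f=='f' else C2
    for x in(-75,20):
        u=np.int32(proj(C,w2(P,[(x,-112,28)]))[0]);print(f,x,u,g[u[1]-1:u[1]+2,u[0]-12:u[0]+16].mean(0).astype(int))
```

```text
edge outer (array([ -47.185, -112.185]), np.float64(34.055083051362395), array([ 0.015,  0.153, -0.014, -0.133]))
edge inner (array([ -46.656, -116.695]), np.float64(36.039473852394195), array([ 0.011,  0.11 , -0.01 , -0.096]))
face bottom (array([ -57.033, -122.806]), np.float64(26.61327153941662), array([-0.08 , -0.716,  0.07 ,  0.625]))
square edge (array([ -47.082, -129.55 ]), np.float64(14.722533776358409), array([-0.019, -0.197,  0.017,  0.173]))
f -75 [310 221] [174 178 176 178 176 175 175 174 176 178 179 154  72  80  84  65  85  84
  80  80  85  81  80  85  76  81  82  79]
f 20 [312 132] [184 181 181 181 181 182 182 180 183 180 187 170  97  82  86  78  92  91
  93  88  93  93  90  89  88  89  90  88]
f2 -75 [190 236] [185 187 186 187 189 176 131  78  59  60  60  59  88  90  92  52  47  45
  48  48  46  73  94  93  88  88  87  88]
f2 20 [182 135] [188 189 190 191 181 143 100  64  61  61  59  73  85  95  92  58  48  47
  48  47  50  50  93  96  95  96  94  97]
```

The strip at about (-48, -115) is propped with its top at z≈35, above the tray rim. I'll fetch the scraper again and use its foot to drag that edge inward so the strip falls fully into the tray.

Emit:
play_rows(plan=[{"claw": 1,"delta_pos": [0,-1,-0.4],"turn": [0,0,0]},{"claw": 1,"delta_pos": [0,-1,-0.4],"turn": [0,0,0]},{"claw": 1,"delta_pos": [0,-1,-0.4],"turn": [0,0,0]},{"claw": 1,"delta_pos": [0,-1,-0.4],"turn": [0,0,0]}])

```text
clock: 17.5
tool_pos: [529.1, -60.5, 250.7]
orientation: [-3.115, 0.396, -0.007]
force: [0.8, -0.2, 0.2]
gripper_width: 85.5
finger_force: 0.0
```

Emit:
play_rows(plan=[{"claw": 1,"delta_pos": [0,-1,0],"turn": [0,0,0]},{"claw": 1,"delta_pos": [0,-1,0],"turn": [0,0,0]},{"claw": 1,"delta_pos": [0,-1,0],"turn": [0,0,0]},{"claw": 1,"delta_pos": [0,-1,0],"turn": [0,0,0]}])

```text
clock: 17.9
tool_pos: [558.1, 54.4, 248.2]
orientation: [-3.116, 0.398, -0.001]
force: [0.6, -0.7, 0.0]
gripper_width: 85.3
finger_force: 0.0
```

Emit:
play_rows(plan=[{"claw": 1,"delta_pos": [0.3,-1,0.4],"turn": [0,0,0]},{"claw": 1,"delta_pos": [0.3,-1,0.4],"turn": [0,0,0]},{"claw": 1,"delta_pos": [0.3,-1,0.4],"turn": [0,0,0]},{"claw": 1,"delta_pos": [0.3,-1,0.4],"turn": [0,0,0]},{"claw": 1,"delta_pos": [0.3,-1,0.4],"turn": [0,0,0]},{"claw": 1,"delta_pos": [0.3,-1,0.4],"turn": [0,0,0]}])

```text
clock: 18.5
tool_pos: [622.7, 157.0, 200.6]
orientation: [3.115, -0.405, -0.0]
force: [0.6, -0.8, 0.7]
gripper_width: 85.6
finger_force: 0.0
```

Emit:
play_rows(plan=[{"claw": 1,"delta_pos": [0,0,0.25],"turn": [0,0,0]},{"claw": 1,"delta_pos": [0,0,0.5],"turn": [0,0,0]},{"claw": 1,"delta_pos": [0,0,0.75],"turn": [0,0,0]},{"claw": 1,"delta_pos": [0,0,0.9],"turn": [0,0,0]},{"claw": 1,"delta_pos": [0,0,1],"turn": [0,0,0]},{"claw": 1,"delta_pos": [0,0,1],"turn": [0,0,0]}])

```text
clock: 19.1
tool_pos: [622.2, 157.1, 79.5]
orientation: [3.115, -0.405, -0.003]
force: [-0.4, -0.2, 0.3]
gripper_width: 85.5
finger_force: 0.0
```

Emit:
play_rows(plan=[{"claw": -1,"delta_pos": [0,0,0],"turn": [0,0,0]},{"claw": -1,"delta_pos": [0,0,0],"turn": [0,0,0]},{"claw": -1,"delta_pos": [0,0,0],"turn": [0,0,0]},{"claw": -1,"delta_pos": [0,0,0],"turn": [0,0,0]},{"claw": -1,"delta_pos": [0,0,0],"turn": [0,0,0]},{"claw": -1,"delta_pos": [0,0,0],"turn": [0,0,0]},{"claw": -1,"delta_pos": [0,0,0],"turn": [0,0,0]},{"claw": -1,"delta_pos": [0,0,0],"turn": [0,0,0]}])

```text
clock: 19.9
tool_pos: [623.6, 158.4, 81.1]
orientation: [-3.115, 0.404, -0.002]
force: [-1.1, -1.4, 6.8]
gripper_width: 23.2
finger_force: 69.4
```

Grasped again. Lifting and carrying the scraper over the tray's near half.

Emit:
play_rows(plan=[{"claw": -1,"delta_pos": [0,0,-0.2],"turn": [0,0,0]},{"claw": -1,"delta_pos": [0,0,-0.4],"turn": [0,0,0]},{"claw": -1,"delta_pos": [0,0,-0.4],"turn": [0,0,0]},{"claw": -1,"delta_pos": [-0.2,0.4,-0.4],"turn": [0,0,0]},{"claw": -1,"delta_pos": [-0.355,0.8,-0.4],"turn": [0,0,0]},{"claw": -1,"delta_pos": [-0.355,0.8,-0.4],"turn": [0,0,0]}])

```text
clock: 20.5
tool_pos: [552.2, 73.0, 126.5]
orientation: [3.113, -0.406, -0.009]
force: [0.4, 0.4, -1.7]
gripper_width: 23.2
finger_force: 69.4
```

Emit:
play_rows(plan=[{"claw": -1,"delta_pos": [0,0.4,0],"turn": [0,0,0]},{"claw": -1,"delta_pos": [0,0.8,0],"turn": [0,0,0]},{"claw": -1,"delta_pos": [0,0.8,0],"turn": [0,0,0]}])

```text
clock: 20.8
tool_pos: [530.8, -20.4, 127.3]
orientation: [3.114, -0.409, -0.004]
force: [-0.4, 1.2, -2.2]
gripper_width: 23.1
finger_force: 69.9
```

Emit:
play_rows(plan=[{"claw": -1,"delta_pos": [0,0.4,0],"turn": [0,0,0]},{"claw": -1,"delta_pos": [0,0.8,0],"turn": [0,0,0]},{"claw": -1,"delta_pos": [0,0.8,0],"turn": [0,0,0]},{"claw": -1,"delta_pos": [0,0.8,0.13],"turn": [0,0,0]},{"claw": -1,"delta_pos": [0,0.8,0.26],"turn": [0,0,0]},{"claw": -1,"delta_pos": [0,0.8,0.26],"turn": [0,0,0]},{"claw": -1,"delta_pos": [0,0.8,0.26],"turn": [0,0,0]}])

```text
clock: 21.5
tool_pos: [508.3, -108.8, 96.7]
orientation: [-3.115, 0.404, 0.002]
force: [0.5, -0.2, -1.0]
gripper_width: 23.3
finger_force: 70.2
```

Run:
```python
from h import *
s=r.get_state();print(s['clock'],s['tool_pos'],s['force'],loc(np.load('P2.npy'),s['tool_pos']))
```

```text
21.5 [ 508.305 -108.819   96.698] [ 0.463 -0.186 -0.999] [[ -41.212 -126.171]]
```

Emit:
play_rows(plan=[{"claw": -1,"delta_pos": [0,0.008,0.02],"turn": [0,0,0]},{"claw": -1,"delta_pos": [0,0.008,0.03],"turn": [0,0,0]},{"claw": -1,"delta_pos": [0,0.008,0.04],"turn": [0,0,0]},{"claw": -1,"delta_pos": [0,0.008,0.05],"turn": [0,0,0]},{"claw": -1,"delta_pos": [0,0.008,0.05],"turn": [0,0,0]}])

```text
clock: 22.0
tool_pos: [508.6, -110.3, 91.6]
orientation: [-3.115, 0.404, -0.001]
force: [-0.9, 1.3, 4.5]
gripper_width: 23.3
finger_force: 71.4
```

The foot has touched the strip: the vertical force is up about 6 N at z≈36, which matches the triangulation. Now the drag inward, lowering slightly.

Emit:
play_rows(plan=[{"claw": -1,"delta_pos": [0,0.02,0.005],"turn": [0,0,0]},{"claw": -1,"delta_pos": [0,0.04,0.01],"turn": [0,0,0]},{"claw": -1,"delta_pos": [0,0.06,0.015],"turn": [0,0,0]},{"claw": -1,"delta_pos": [0,0.08,0.02],"turn": [0,0,0]},{"claw": -1,"delta_pos": [0,0.1,0.02],"turn": [0,0,0]},{"claw": -1,"delta_pos": [0,0.12,0.02],"turn": [0,0,0]},{"claw": -1,"delta_pos": [0,0.15,0.02],"turn": [0,0,0]},{"claw": -1,"delta_pos": [0,0.2,0.02],"turn": [0,0,0]}])

```text
clock: 22.8
tool_pos: [501.6, -133.5, 88.4]
orientation: [-3.115, 0.404, 0.001]
force: [1.0, 0.6, -1.2]
gripper_width: 23.2
finger_force: 70.4
```

```bash
cat > chk.py <<'E'
from h import *
def dump(tag):
    P=np.load('P2.npy');s=r.get_state();C=cam('wrist',s);print(s['clock'],s['tool_pos'],s['force'],loc(P,s['tool_pos']))
    im=optics.snapshot('wrist');cv2.imwrite(f'pics/{tag}.png',im[:,:,::-1])
    h=cv2.cvtColor(im,cv2.COLOR_RGB2HSV);p=np.int32(proj(C,w2(P,[(-15,-106,30),(-80,-150,20)])))
    print(p.ravel(),proj(C,w2(P,[(-48,-110,40),(-48,-110,28),(-48,-114,28),(-48,-114,4)])))
    for y in range(p[0,1],p[1,1],2):print(y,''.join(('%x'%(h[y,x,2]//16)) if h[y,x,1]>110 and 10<h[y,x,0]<34 else '.' for x in range(p[0,0]-6,p[1,0])))
E
python3 -c "
from chk import *
dump('g1')"
```

```text
22.8 [ 501.605 -133.495   88.387] [ 1.027  0.561 -1.198] [[ -41.468 -151.739]]
[200 196 277 289] [[207.692 257.258]
 [211.74  249.075]
 [218.326 249.072]
 [224.512 235.213]]
196 ........................................................d8........66....6.66.66.6..
198 .........................................................7566..........66.6..6...66
200 ...........................................................666..6...6..66....66...7
202 ............................................................6.6.6..6..66...6.66.6.7
204 ...........................................................66.....66.6........6.5.4
206 ...........................................................6..6...6.6.....5.3..4...
208 ..........................................................6..6...5..1111.2....2...2
210 ..........................................................6.6..2....1..2.2..2...22.
212 ..........................................................566..22.2122..2..2..22.22
214 ..........................................................5.3....22..221......2...2
216 ..........................................
[... 2509 characters left out ...]
 ...................................................1..3.2.......3..4.3.3..4......33
276 ...................................................123..3.3.4...434..33.3.433...3..
278 .....................................................2.33.3...3..4...3.3..33.333...
280 ...................................................123......34....4....3.33.4..343.
282 ....................................................22..3........4..3.33...3.43.33.
284 .....................................................2.23...3...3...3.....33.4.33..
286 .................................................0...22...333....3..4...33.3...3...
288 ...................................................122..2..3....3333...3.3..3..33.3
```

The strip has dropped inside the wall: its pixels now start at column 226, past the inner wall's foot at 224. Returning the scraper.

Emit:
play_rows(plan=[{"claw": -1,"delta_pos": [0,0,-0.15],"turn": [0,0,0]},{"claw": -1,"delta_pos": [0,0,-0.33],"turn": [0,0,0]},{"claw": -1,"delta_pos": [0,0,-0.33],"turn": [0,0,0]},{"claw": -1,"delta_pos": [0.15,-0.4,-0.33],"turn": [0,0,0]},{"claw": -1,"delta_pos": [0.355,-0.87,-0.33],"turn": [0,0,0]},{"claw": -1,"delta_pos": [0.355,-0.87,-0.33],"turn": [0,0,0]}])

```text
clock: 23.45
tool_pos: [572.4, -40.6, 127.7]
orientation: [-3.115, 0.402, -0.003]
force: [0.2, -1.1, -1.8]
gripper_width: 23.4
finger_force: 70.2
```

Emit:
play_rows(plan=[{"claw": -1,"delta_pos": [0,-0.4,0],"turn": [0,0,0]},{"claw": -1,"delta_pos": [0,-0.8,0],"turn": [0,0,0]},{"claw": -1,"delta_pos": [0,-0.87,0],"turn": [0,0,0]},{"claw": -1,"delta_pos": [0,-0.87,0],"turn": [0,0,0]}])

```text
clock: 23.85
tool_pos: [596.0, 58.6, 127.2]
orientation: [3.116, -0.4, -0.002]
force: [-0.2, 0.8, -2.1]
gripper_width: 23.5
finger_force: 70.2
```

Emit:
play_rows(plan=[{"claw": -1,"delta_pos": [0,-0.4,0],"turn": [0,0,0]},{"claw": -1,"delta_pos": [0,-0.8,0],"turn": [0,0,0]},{"claw": -1,"delta_pos": [0,-0.868,0],"turn": [0,0,0]},{"claw": -1,"delta_pos": [0,-0.868,0],"turn": [0,0,0]},{"claw": -1,"delta_pos": [0,-0.868,0],"turn": [0,0,0]},{"claw": -1,"delta_pos": [0,-0.868,0.1],"turn": [0,0,0]},{"claw": -1,"delta_pos": [0,-0.868,0.2],"turn": [0,0,0]},{"claw": -1,"delta_pos": [0,-0.868,0.25],"turn": [0,0,0]},{"claw": -1,"delta_pos": [0,-0.868,0.25],"turn": [0,0,0]}])

```text
clock: 24.75
tool_pos: [622.0, 157.4, 96.5]
orientation: [3.114, -0.405, -0.004]
force: [-0.3, -0.2, -1.9]
gripper_width: 23.2
finger_force: 70.3
```

Run:
```python
from h import *
s=r.get_state();print(s['clock'],s['tool_pos'],s['orientation'],s['force'],loc(np.load('P2.npy'),s['tool_pos']))
```

```text
24.75 [621.954 157.414  96.51 ] [ 3.114 -0.405 -0.004] [-0.334 -0.195 -1.939] [[  1.574 160.125]]
```

Emit:
play_rows(plan=[{"claw": -1,"delta_pos": [0,0,0.06],"turn": [0,0,0]},{"claw": -1,"delta_pos": [0,0,0.1],"turn": [0,0,0]},{"claw": -1,"delta_pos": [0,0,0.13],"turn": [0,0,0]},{"claw": -1,"delta_pos": [0,0,0.145],"turn": [0,0,0]},{"claw": -1,"delta_pos": [0,0,0.15],"turn": [0,0,0]},{"claw": -1,"delta_pos": [0,0,0.15],"turn": [0,0,0]}])

```text
clock: 25.35
tool_pos: [622.9, 158.3, 81.2]
orientation: [3.115, -0.404, -0.0]
force: [-4.0, -1.6, 7.0]
gripper_width: 23.6
finger_force: 71.7
```

Contact at the same height as before (z≈81), with 7 N upward, so the foot is on the rest's floor. Release, retreat and check.

Emit:
play_rows(plan=[{"claw": 1,"delta_pos": [0,0,0],"turn": [0,0,0]},{"claw": 1,"delta_pos": [0,0,0],"turn": [0,0,0]},{"claw": 1,"delta_pos": [0,0,0],"turn": [0,0,0]},{"claw": 1,"delta_pos": [0,0,0],"turn": [0,0,0]},{"claw": 1,"delta_pos": [0,0,0],"turn": [0,0,0]},{"claw": 1,"delta_pos": [0,0,0],"turn": [0,0,0]},{"claw": 1,"delta_pos": [0,0,0],"turn": [0,0,0]},{"claw": 1,"delta_pos": [0,0,-0.3],"turn": [0,0,0]},{"claw": 1,"delta_pos": [0,0,-0.6],"turn": [0,0,0]},{"claw": 1,"delta_pos": [0,0,-1],"turn": [0,0,0]},{"claw": 1,"delta_pos": [0,0,-1],"turn": [0,0,0]}])

```text
clock: 26.45
tool_pos: [626.6, 159.1, 207.2]
orientation: [-3.112, 0.404, -0.015]
force: [0.1, 1.7, 0.3]
gripper_width: 85.0
finger_force: 0.0
```

Emit:
play_rows(plan=[{"claw": 1,"delta_pos": [-0.55,0.93,-0.4],"turn": [0,0,0]},{"claw": 1,"delta_pos": [-0.55,0.93,-0.4],"turn": [0,0,0]},{"claw": 1,"delta_pos": [-0.55,0.93,-0.4],"turn": [0,0,0]},{"claw": 1,"delta_pos": [-0.55,0.93,-0.4],"turn": [0,0,0]},{"claw": 1,"delta_pos": [-0.55,0.93,-0.4],"turn": [0,0,0]},{"claw": 1,"delta_pos": [-0.55,0.93,-0.4],"turn": [0,0,0]}])

```text
clock: 27.05
tool_pos: [531.3, 67.6, 248.0]
orientation: [-3.115, 0.404, -0.0]
force: [-0.1, 0.1, 0.2]
gripper_width: 85.4
finger_force: 0.0
```

Run:
```python
from chk import *
dump('g2')
P=np.load('P2.npy');s=r.get_state();C=cam('wrist',s)
v=np.load('s1.npy');C0=cam('wrist',dict(tool_pos=v[:3],orientation=v[3:]))
a=cv2.imread('pics/w1.png');b=np.clip(cv2.imread('pics/g2.png').astype(int)*3//2,0,255).astype('uint8')
# render-free check of the scraper: dark-brown mask extent, before vs now, against the predicted outline
for C_,im,q in((C0,a,(623.86,159.97,-.26)),(C,b,(*w2(P,[2.3,160.8,0])[0,:2],-.257))):
    h=cv2.cvtColor(im,cv2.COLOR_BGR2HSV);m=((h[...,2]<125)&(h[...,1]>60)&((h[...,0]<20)|(h[...,0]>170))).astype('uint8')
    o=np.array([(sx*l,sy*t,z) for (l,t,z) in((50,13,25),(50,13,55),(30,12,105)) for sx in(1,-1) for sy in(1,-1)])
    pr=cv2.convexHull(np.float32(proj(C_,w2(q,o))));z=m*0;cv2.fillPoly(z,[np.int32(pr)],1)
    d=cv2.dilate(z,np.ones((25,25)));n,l,st,c=cv2.connectedComponentsWithStats(m&d);k=1+st[1:,4].argmax()
    print('hull bbox',cv2.boundingRect(np.int32(pr)),'blob',st[k],'IoU',((l==k)&(z>0)).sum()/((l==k)|(z>0)).sum())
```

```text
27.05 [531.349  67.603 248.017] [-0.098  0.105  0.179] [[-63.434  50.356]]
[433 138 461 197] [[437.346 172.184]
 [432.147 170.274]
 [435.909 170.277]
 [426.24  166.812]]
138 ...................24776..........
140 ..................................
142 ..................................
144 ..................................
146 ..................................
148 ..................................
150 ..................................
152 ..................................
154 ....................44............
156 .............2......2357779dccccce
158 ............247777788377789cbcbbcb
160 ............1676677743868ccccbbbca
162 .............777777635768ccbbbccca
164 ............2877668d27768cbcbbccb.
166 ...........24766777927677bccbccca.
168 ...........167777775677accbbcbcc9.
170 ............77777772778cbbbbbccb..
172 ...........2777667647767ccbbbccb..
174 ............66..6a777768ccbcccb8..
176 ................32277778cbbbbcb...
178 ........................a...bb....
180 ..................................
182 ..................................
184 ..................................
186 ..................................
188 ..................................
190 ..................................
192 ..................................
194 ..................................
196 ..................................
hull bbox (107, 95, 71, 107) blob [ 109   89   66  120 5001] IoU 0.7855223644697329
hull bbox (119, 63, 69, 112) blob [ 121   65   63  111 5115] IoU 0.8006576886940182
```

The scraper outline matches the seated prediction to about 2 px. The near strip and square now lie clear of the wall, inside the tray. Handing in.

```bash
python3 -c "
from plant import r
print(r.get_state()['clock'], r.hand_in())"
```

```text
the job is handed in; nothing more can be done
27.1 None
```

The job was handed in at 27.1 s: all six offcuts appear to be in the tray, moved only with the scraper, and the scraper is upright in its rest. One square is mostly hidden under a disc, and I saw no sign of the spool, tin or screwdriver moving but did not measure them.

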